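# Hold a grinding ball in front of the ioniser before weighing

## Robot

A 6-joint arm with a two-finger parallel gripper is mounted at the origin on the work surface. World frame = base frame: x ahead of the robot, y to its left, z up, the work surface at z = 0. Lengths are in mm, angles in rad, forces in N, time in s.
With the tool pointing down it reaches from about 350 to 875 mm from the base axis. Payload 4.2 kg.
Tool frame: the origin (TCP) lies midway between the tips of the shut fingers; the grasp point (between the pads) lies grip_depth behind it (grip_depth is the distance from the TCP to the grasp point, in mm); z points along the fingers, y is the direction in which the jaws open and shut (so a half turn about z gives the same grasp; the last joint's range is limited). The gripper opens to 85 mm and grips with 20 to 120 N. Pads are 22 mm wide; open, the fingers measure 114 mm over their backs; the gripper's body (76 mm by 85 mm) begins 54 mm behind the grasp point. The pads swing forward as they close: fully open they stand 13 mm farther back than shut.
Start: joints at [-0.991, 0.385, 0.008, 0, -1.194, -0.259], TCP at [197.094, -593.088, 231.312] pointing down, gripper open.
Joint ranges: [-3.14, 3.14], [-1.21, 2.06], [-1.07, 1.41], [-3.16, 2.05], [-2.99, -0.16], [-3.1, 3.1]. Speed limits (rad/s): [2.79, 2.79, 3.14, 3.14, 3.14, 3.14].

## Interface

Orientations are given as a unit quaternion [w, x, y, z].
In Python, from bench import * gives the robot as it stands.
- The arm moves only by the tool step_arm, never from a script. Its argument "increments" is a list that holds one entry, the list of rows, each a list of 5 numbers: the shift along the tool's x, y, z scaled (see below), then the turn about the tool's z scaled (see below), then the closure, from 0 (fully open) to 1 (shut). A call has 1 to 20 rows; each row is the pose to reach, as a shift and turn from the pose commanded when the call began, along the tool's axes at that moment; what a row does not reach only later rows make up. The controller multiplies each number of a shift by 500 mm and each number of a turn by 0.5 rad. A row lasts 1/8 s, in which the tool goes at most 62.5 mm and 10.7 degrees, less where a joint would pass 70% of its speed; a pose out of reach is approached as far as the arm can. A call with a number of a shift or a turn outside -1 to 1 is refused whole. A call with a gripper value outside its range is refused whole. The fingers move at their own pace and stop on an object; "squeeze" is the grip in N (left out, the last holds). Time passes only in rows, so rows that repeat a pose let the fingers close. It gives the time, the measured TCP pose, the force and the opening at its end, in the units of the state.
- get_state(): the state, without advancing time (a new reading comes with each control period).
- capture(name): name is "scene" or "top"; returns a dict with "pixels" (384x512x3 uint8, red, green, blue), "camera_matrix" (3x3 intrinsics, pixels), "rvec" (rotation vector, rad) and "tvec" (3), from world to camera coordinates, as OpenCV has them. Camera axes: x right, y down, z forward; pixel columns grow to the right and rows downward; lengths in mm; the calibration is good to about 2 mm. A picture is of the moment at which its call begins. There is no depth.
- finish_job(): hands the job in, once; it reports no verdict.
The state is a dict: "time": time; "joints": joint angles; "joint_vel": joint speeds; "tau": joint torques, N m; "tcp_pos": TCP position; "tool_rot": TCP orientation; "force": force on the tool from outside, world axes, zero at the start; "moment": the same for the moment, N m; "gripper_width": finger opening in mm.
Only numpy, scipy, OpenCV 4.12 (cv2) and the standard library are available. Lean on these libraries where they do the work, as an engineer would, in place of code of your own. Each camera call takes 0.05 s, during which the arm holds its last target.

## Task

Take the charge off the grinding ball before it is weighed: lift the blue dust cover off the weighing tray and hang it by the eye in its tab on the peg of the drying stand, so that its inside stays clean. Then pick up the tray, keeping it near level so that the ball stays in its shallow pocket and is not touched, and hold it level and still about 15 cm in front of the middle of the ionising blower's grille, with the ball at about the grille's mid height. Finish while still holding it there, with the cover hanging on the peg and the wash bottle, beaker and jar left alone.

Things in the scene. Friction and masses are not known exactly. Their poses are not given: they have to be found in the camera images.
- tray_center (a point): centre (half-way up) of the loose aluminium weighing tray, a flat slab 56 mm along its x, 104 mm along its y, 18 mm high, 0.18 to 0.29 kg, flat on the bench (z up). Grip it from above across the 56 mm (along x) at mid length. Two thin blue stripes near the ends of its top.
- tray_pocket (a point): centre of the tray's pocket, 19 mm above the tray centre, at the height where the ball's centre rests (10 mm above the tray's flat top). The pocket is a ring on the tray's top, 28 mm inside diameter, 36 mm outside, 2.5 mm high; same axes as the tray.
- ball_center (a point): centre of the white ceramic grinding ball, 20 mm diameter, 25 g, loose in the pocket; it can roll some 7 mm from the pocket's middle before it meets the rim edge, and rolls out when the tray tips too far. Hidden beneath the cover at the start.
- cover_eye (a point): eye centre of the blue dust cover (90 g): open-bottomed hood 50 mm (x) by 90 (y), 30 high, loose on the tray over the ball, upright tab on top, 36 wide (y), 8 thick (x), 40 high. The 18 mm eye runs through the tab along x, 24 mm above the hood's top, 16 below the tab's top, 54 above the hood's lower edge. Grip the tab from above by its two edges (along y). It hangs upright from the eye.
- peg_mid (a point): middle of the steel peg of the drying stand (fixed): 8 mm diameter, 70 mm long. Site x runs along the peg from its free tip (35 mm before the middle) to the upright rod, descending 0.21 rad; y level. The rod (12 mm thick, 18 mm clamp block) is 38 mm past the middle, its top 11 mm above the peg's middle, which is 129 mm above the bench; base plate 12 mm high below.
- grille (a point): centre of the round grille (132 mm diameter) on the front of the ionising blower, a white housing 148 mm wide, 160 high, 80 deep on a grey yoke, 216 high over its handle, fixed. The grille looks along the point's -x; y is level along the face, z up; the centre is 120 mm above the bench.
- wash_bottle: white wash bottle with red cap and spout, 58 mm diameter, 157 mm high, bystander; origin at the middle of its underside
- beaker: small glass beaker, 52 mm diameter, 70 mm high, bystander; origin at the middle of its underside
- jar: amber sample jar with black cap, 44 mm diameter, 55 mm high, bystander; origin at the middle of its underside
There are look-alikes about, which are no part of the job. Of the things that look like the part that bears tray_center, the middle-sized one is meant.

How it is judged (in metres and radians):
On the way, in this order (a step that is already met when the one before it is completed fails the run):
1. the cover hangs by its eye on the peg, let go (x of cover_eye in the frame of peg_mid between -0.034 and 0.034 m and y of cover_eye in the frame of peg_mid between -0.01 and 0.01 m and z of cover_eye in the frame of peg_mid between -0.012 and 0.006 m and angle between the x axis of cover_eye and the x axis of peg_mid, either way round below 0.7 rad and contact force between cover and stand above 0.2 N and contact force between the fingers and cover below 0.05 N and linear speed of cover below 0.05 m/s), for 0.3 s.
2. the tray is lifted clear of the bench with the ball in its pocket (height (world z) of tray_center above 0.045 m and contact force between the fingers and tray above 1 N and distance between ball_center and tray_pocket below 0.013 m), for 0.1 s.
At the end, for the whole second after the job is handed in: Tray held only by the fingers, its pocket 110-190 mm before the grille, within 40 mm sideways and 35 mm in height of its middle, tilt under 7 degrees, under 20 mm/s; ball in pocket (13 mm), untouched; cover hanging by its eye on the peg, let go; bystanders within 30 mm of their places (all of step 1 and x of tray_pocket in the frame of grille between -0.19 and -0.11 m and y of tray_pocket in the frame of grille between -0.04 and 0.04 m and z of tray_pocket in the frame of grille between -0.035 and 0.035 m and angle between tray_center's own z axis and vertical below 0.12 rad and linear speed of tray below 0.02 m/s and contact force between the fingers and tray above 1 N and contact force between tray and blower below 0.05 N and contact force between tray and stand below 0.05 N and contact force between tray and cover below 0.05 N and distance between ball_center and tray_pocket below 0.013 m and contact force between the fingers and ball below 0.05 N and distance of each of wash_bottle, beaker, jar from where it was at the start of the episode below 0.03 m and contact force between tray and wash_bottle below 0.05 N and contact force between tray and beaker below 0.05 N and contact force between tray and jar below 0.05 N); the arm keeps its last pose, push and grip.
It fails at once if the ball leaves its pocket (distance between ball_center and tray_pocket above 0.016 m).
It fails at once if the tray is tipped more than 0.35 rad (20 degrees) (angle between tray_center's own z axis and vertical above 0.35 rad).
It fails at once if the ball is touched by the fingers (contact force between the fingers and ball above 0.2 N).
It fails at once if a bystander is pushed away or knocked over (distance of any of wash_bottle, beaker, jar from where it was at the start of the episode above 0.03 m or angle between any of wash_bottle, beaker, jar's own z axis and vertical above 0.5 rad).
It also fails if it takes over 72 s, if anything falls off the work surface, if the arm or the gripper's body presses on something with over 40 N, if the wrist force passes 120 N, or if a joint passes its speed limit or range.

## Working session

There is one attempt and no reset: what is moved stays moved. The work goes in short steps, Python scripts to look and compute and a tool call to move; the robot and the scene stay as the last step left them, time stands still between calls to the robot, and variables do not carry over. Pictures are saved under pics/ and viewed, and the job is handed in when it is done.

Besides the shell and the picture viewer there is one more tool, called by a JSON object that holds its "name" and its "arguments". step_arm: Moves the arm, as the interface text tells. Shifts and turns lie within -1 to 1; 1 stands for 500 mm of shift or 0.5 rad of turn. Its arguments: {"type":"object","properties":{"increments":{"type":"array"},"squeeze":{"type":"number"}},"required":["increments"]}

```bash
ls; mkdir -p pics
python3 - <<'E'
from bench import *
import cv2
s=get_state();print(s)
for n in("scene","top"):
    c=capture(n);print(n,c["camera_matrix"],c["rvec"],c["tvec"])
    cv2.imwrite(f"pics/{n}0.png",cv2.resize(c["pixels"][:,:,::-1],(800,600),interpolation=cv2.INTER_CUBIC))
    cv2.imwrite(f"pics/{n}0_raw.png",c["pixels"][:,:,::-1])
E
```

```text
pics
{'time': 0.0, 'joints': array([-9.91420614e-01,  3.85584190e-01,  6.63792701e-03, -4.98494222e-04,
       -1.19400601e+00, -2.58612089e-01]), 'joint_vel': array([-1.07197806e-03,  9.27039071e-04,  1.68228544e-03,  1.43786796e-03,
        1.04784408e-03,  3.54596221e-05]), 'tau': array([ 8.05178729e-05, -3.92285693e+01,  1.88400614e+01,  4.18640748e+00,
       -4.61907301e-03,  1.98575987e-05]), 'tcp_pos': array([ 196.90074508, -592.56341534,  230.20971597]), 'tool_rot': array([-2.26939541e-04, -1.59604255e-01,  9.87180463e-01,  1.07897649e-03]), 'force': array([-0.1335311 , -0.78656582, -0.11701411]), 'moment': array([0.03342474, 0.01836342, 0.01733618]), 'gripper_width': 85.41391758948579}
scene [[396.60265102   0.         263.67998552]
 [  0.         396.60265102 192.58001188]
 [  0.           0.           1.        ]] [ 1.10574547  2.18375158 -1.16429712] [ 285.2236145  -185.74290929 1400.5852605 ]
top [[366.8938532    0.         257.73690308]
 [  0.         366.8938532  183.78770476]
 [  0.           0.           1.        ]] [ 2.14409079 -2.13643562  0.12047219] [  46.68869163  573.85807764 1100.3696064 ]
```

View pics/scene0.png

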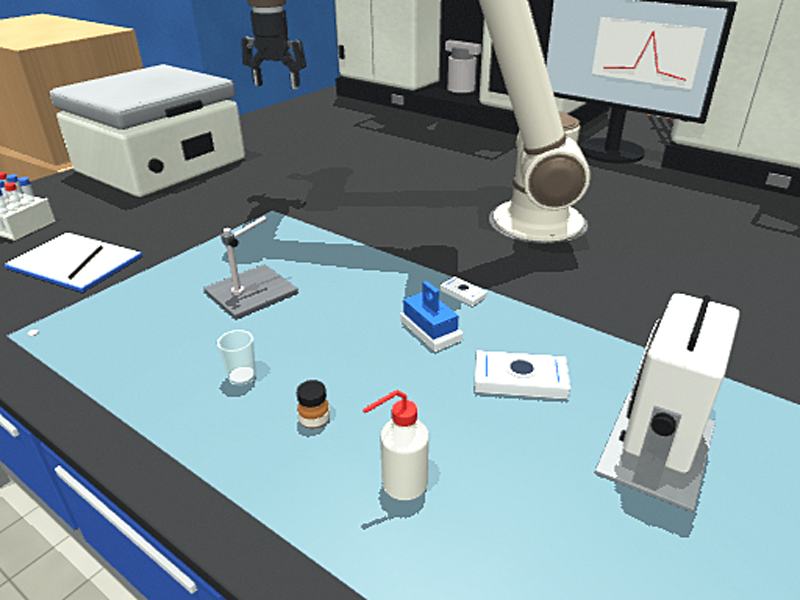

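View pics/top0.png

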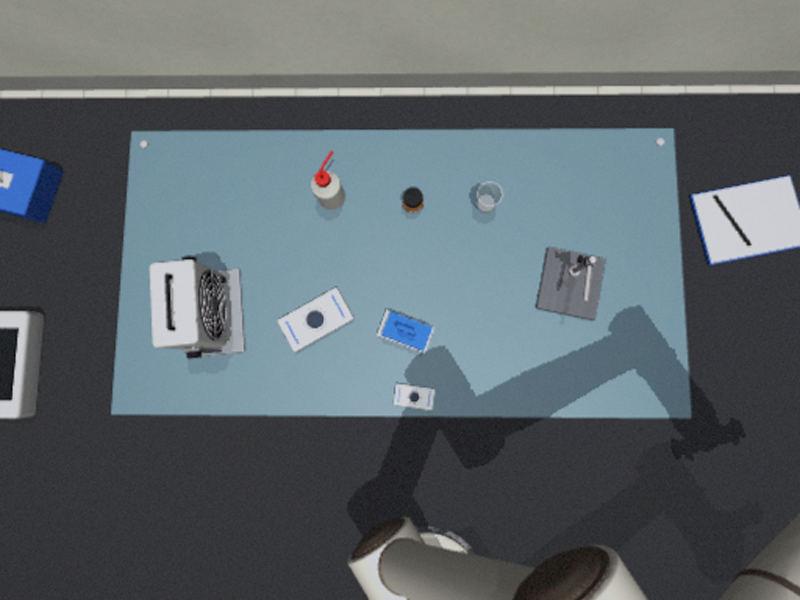

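```bash
cat > h.py <<'E'
import cv2,numpy as np
from bench import *
def crop(img,x0,y0,w,h,k,name):
    c=cv2.resize(img[y0:y0+h,x0:x0+w],None,fx=k,fy=k,interpolation=cv2.INTER_CUBIC)
    for i in range(0,w,10):
        cv2.line(c,(i*k,0),(i*k,6 if i%50 else 14),(0,255,255),1)
        if i%20==0: cv2.putText(c,str(x0+i),(i*k,22),0,.4,(0,255,255),1)
    for j in range(0,h,10):
        cv2.line(c,(0,j*k),(6,j*k),(0,255,255),1)
        if j%20==0: cv2.putText(c,str(y0+j),(8,j*k+4),0,.4,(0,255,255),1)
    cv2.imwrite(f"pics/{name}.png",c)
K={"scene":np.array([[396.60265102,0,263.67998552],[0,396.60265102,192.58001188],[0,0,1]]),"top":np.array([[366.8938532,0,257.73690308],[0,366.8938532,183.78770476],[0,0,1]])}
RV={"scene":np.array([1.10574547,2.18375158,-1.16429712]),"top":np.array([2.14409079,-2.13643562,0.12047219])}
TV={"scene":np.array([285.2236145,-185.74290929,1400.5852605]),"top":np.array([46.68869163,573.85807764,1100.3696064])}
def proj(n,P): return cv2.projectPoints(np.atleast_2d(np.array(P,float)),RV[n],TV[n],K[n],None)[0][:,0]
def ray(n,uv):
    R=cv2.Rodrigues(RV[n])[0];o=-R.T@TV[n];d=R.T@np.linalg.inv(K[n])@np.array([uv[0],uv[1],1.]);return o,d/np.linalg.norm(d)
def atz(n,uv,z):
    o,d=ray(n,uv);return o+d*(z-o[2])/d[2]
def tri(a,b):
    o1,d1=ray("scene",a);o2,d2=ray("top",b)
    A=np.stack([d1,-d2],1);t=np.linalg.lstsq(A,o2-o1,rcond=None)[0]
    p,q=o1+t[0]*d1,o2+t[1]*d2;return (p+q)/2,np.linalg.norm(p-q)
E
python3 - <<'E'
from h import *
t=cv2.imread("pics/top0_raw.png");s=cv2.imread("pics/scene0_raw.png")
crop(t,230,185,60,45,13,"t_cov");crop(t,335,150,60,60,10,"t_stand");crop(t,90,155,75,80,7,"t_blow")
crop(s,245,170,60,60,10,"s_cov");crop(s,125,130,70,75,8,"s_stand");crop(s,370,180,110,150,4,"s_blow")
a=np.hstack([cv2.resize(cv2.imread(f"pics/{n}.png"),(560,560)) for n in("t_stand","s_stand")]);
E
```

```text
(no output)
```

View pics/t_cov.png

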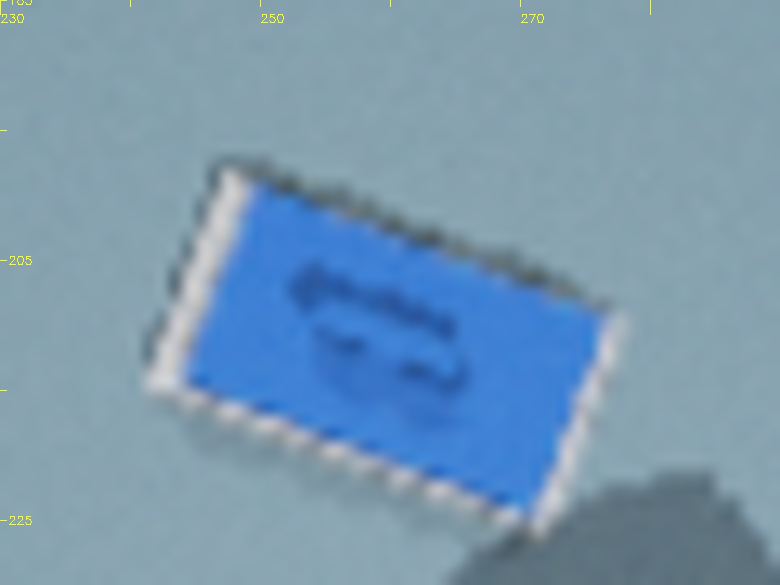

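View pics/s_cov.png

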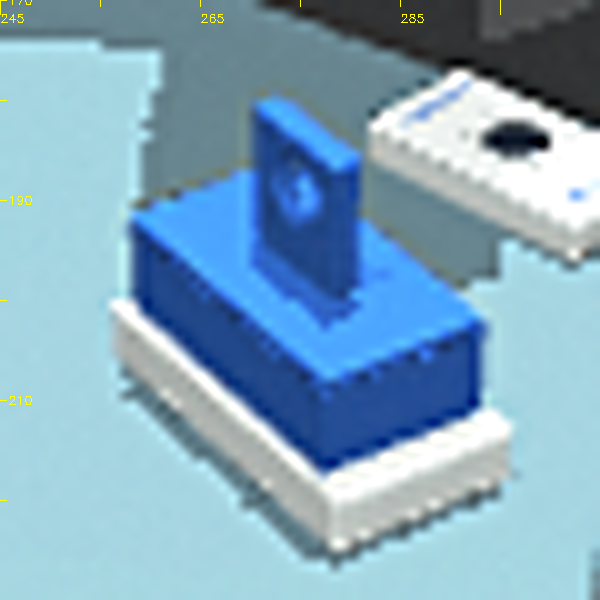

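View pics/t_stand.png

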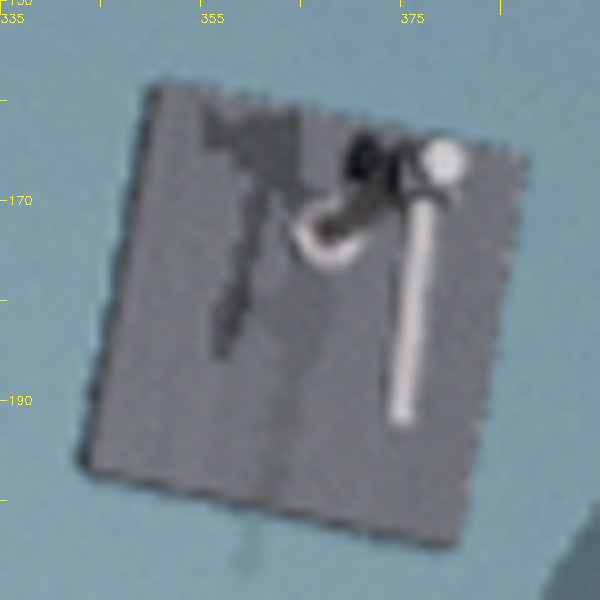

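View pics/s_stand.png

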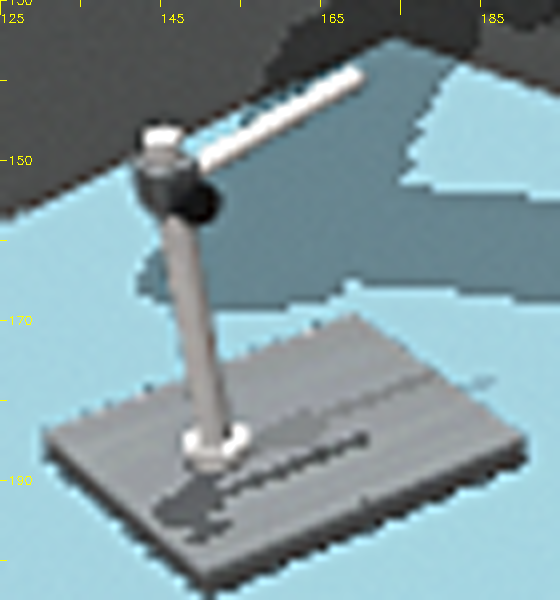

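View pics/t_blow.png

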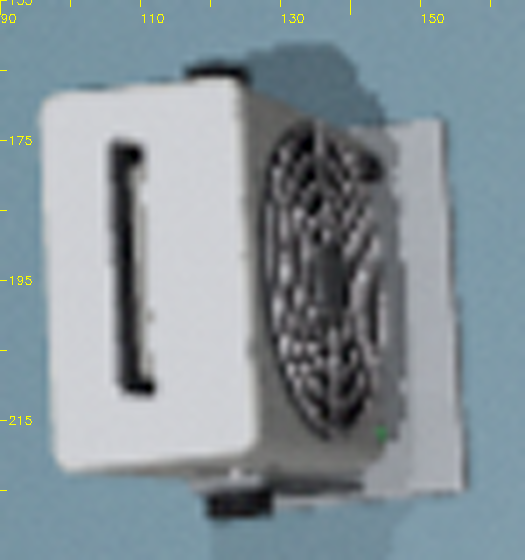

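View pics/s_blow.png

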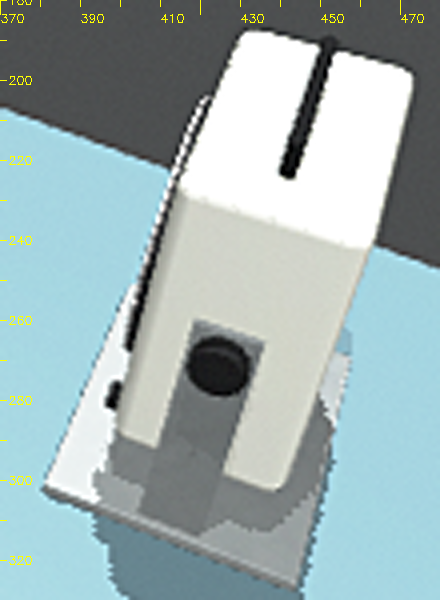

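```bash
cat >> h.py <<'E'
from scipy.optimize import least_squares
def boxpts(p,hx,hy,z):
    x,y,a=p;c,s=np.cos(a),np.sin(a)
    L=np.array([[-hx,-hy],[hx,-hy],[hx,hy],[-hx,hy]])
    return np.c_[x+L[:,0]*c-L[:,1]*s,y+L[:,0]*s+L[:,1]*c,np.full(4,z)]
E
python3 - <<'E'
from h import *
def cp(x0,y0,k,pts): return np.array([[x0+(a+.5)/k-.5,y0+(b+.5)/k-.5] for a,b in pts])
T=cp(230,185,13,[(222,165),(628,315),(540,535),(148,388)])
H=cp(230,185,13,[(255,185),(612,310),(530,515),(185,385)])
print("tray est",[atz("top",p,18)[:2].round(1) for p in T])
print("hood est",[atz("top",p,48)[:2].round(1) for p in H])
# scene hood corners: top-left, front, right ; tray
Hs=cp(245,170,10,[(130,215),(322,380),(484,322)])
print("hood scene",[atz("scene",p,48)[:2].round(1) for p in Hs])
Ts=cp(245,170,10,[(113,300),(330,495),(510,425)])
print("tray scene",[atz("scene",p,18)[:2].round(1) for p in Ts])
pt=cp(335,150,10,[(400,418),(424,205),(445,160)]);ps=cp(125,130,8,[(360,76),(205,165),(162,132)])
for a,b in zip(ps,pt): print("peg",tri(a,b))
print("tip z136", atz("top",pt[0],136.3),atz("scene",ps[0],136.3)); print("rodtop",atz("top",pt[2],140),atz("scene",ps[2],140))
B=cp(90,155,7,[(40,92),(246,78),(260,464),(56,474)])
print("blow",[atz("top",p,200)[:2].round(1) for p in B])
Bs=cp(370,180,4,[(250,28),(415,70),(375,248),(175,195)])
print("blow",[atz("scene",p,200)[:2].round(1) for p in Bs])
G=cp(90,155,7,[(438,118),(466,490)]);print("base",[atz("top",p,5)[:2].round(1) for p in G])
print("grille",atz("top",cp(90,155,7,[(330,280)])[0],120))
for n,p in(("bottle",(328,185)),("jar",(413,199)),("beak",(487,203))):
    print(n,atz("top",(p[0]*.64,p[1]*.64),60)[:2])
E
```

```text
tray est [array([533.8,  84.1]), array([497.8, -14.2]), array([445.,   7.]), array([479.7, 101.5])]
hood est [array([526.1,  74.6]), array([496.9,  -9.5]), array([448.9,   9.7]), array([478.9,  90.7])]
hood scene [array([500.2,  -7.2]), array([531. ,  75.3]), array([486.2,  94.1])]
tray scene [array([499.8, -13.5]), array([535.7,  81.7]), array([484.2, 102.2])]
peg (array([ 539.8798272 , -282.83487251,  134.02500233]), np.float64(0.16974566042494718))
peg (array([ 602.17045699, -294.74798688,  122.13745291]), np.float64(2.114934922445956))
peg (array([ 613.29805902, -297.37864293,  138.02773903]), np.float64(0.5845141403350175))
tip z136 [ 539.67316557 -282.23131269  136.3       ] [ 542.88063036 -279.0223652   136.3       ]
rodtop [ 612.71522852 -296.54225301  140.        ] [ 615.72198746 -294.43028802  140.        ]
blow [array([594.9, 485.4]), array([600.4, 405.3]), array([451.9, 391.8]), array([447.8, 469.6])]
blow [array([465.8, 398.5]), array([456.5, 472.7]), array([602.7, 489.8]), array([617.1, 412.8])]
base [array([618.1, 391.8]), array([447.1, 371.5])]
grille [530.48246188 397.26165144 120.        ]
bottle [777.58722616 199.33893887]
jar [748.32839489  28.65749821]
beak [ 739.89422868 -118.26959189]
```

{"name": "step_arm", "arguments": {"increments": [[[-0.16,0.168,0,0.17,0],[-0.32,0.336,0,0.34,0],[-0.48,0.504,0,0.51,0],[-0.644,0.671,0,0.674,0],[-0.644,0.671,0,0.674,0],[-0.644,0.671,0,0.674,0],[-0.644,0.671,0,0.674,0],[-0.644,0.671,0,0.674,0],[-0.644,0.671,0,0.674,0],[-0.644,0.671,0,0.674,0],[-0.644,0.671,0,0.674,0]]], "squeeze": 30}}

```text
time: 1.48
tcp_pos: [396.3, -174.0, 231.1]
tool_rot: [-0.0, 0.009, 1.0, 0.0]
force: [0.7, -0.6, -0.7]
gripper_width: 85.2
```

```bash
cat >> h.py <<'E'
from scipy.spatial.transform import Rotation as Ro
def plan(tgt,yaw=None,frm=None):
    s=get_state();q=s["tool_rot"];M=Ro.from_quat(q[[1,2,3,0]]).as_matrix()
    y0=np.degrees(np.arctan2(M[1,1],M[0,1]))
    d=M.T@(np.array(tgt)-s["tcp_pos"]);
    t=0 if yaw is None else -np.radians((yaw-y0+180)%360-180)
    print("tcp",s["tcp_pos"].round(1),"yaw",y0.round(2),"tilt",np.degrees(np.arccos(-M[2,2])).round(2),"dist",np.linalg.norm(d).round(1),"w",s["gripper_width"].round(1))
    print("scaled",(d/500).round(4),"turn",round(t/.5,4),"j",s["joints"].round(2))
E
python3 -c "
from h import *
plan([489.5,43,150],69.8)"
```

```text
Traceback (most recent call last):
  File "h.py", line 35, in plan
    print("tcp",s["tcp_pos"].round(1),"yaw",y0.round(2),"tilt",np.degrees(np.arccos(-M[2,2])).round(2),"dist",np.linalg.norm(d).round(1),"w",s["gripper_width"].round(1))
                                                                                                                                             ^^^^^^^^^^^^^^^^^^^^^^^^
AttributeError: 'float' object has no attribute 'round'
```

```bash
sed -i 's/s\["gripper_width"\].round(1)/round(s["gripper_width"],1)/' h.py; python3 -c "
from h import *
plan([489.5,43,150],69.8)"
```

```text
tcp [ 396.3 -174.   231.1] yaw 88.97 tilt 0.03 dist 249.7 w 85.2
scaled [-0.1786  0.4372  0.1622] turn 0.6691 j [-0.04  0.05 -0.43 -0.   -1.09 -1.55]
```

{"name": "step_arm", "arguments": {"increments": [[[-0.045,0.11,0.04,0.17,0],[-0.09,0.22,0.08,0.34,0],[-0.135,0.33,0.12,0.51,0],[-0.1786,0.437,0.162,0.669,0],[-0.1786,0.437,0.162,0.669,0],[-0.1786,0.437,0.162,0.669,0],[-0.1786,0.437,0.162,0.669,0]]]}}

```text
time: 2.35
tcp_pos: [489.5, 42.5, 150.8]
tool_rot: [0.0, 0.175, 0.984, 0.0]
force: [-0.6, -0.2, 0.3]
gripper_width: 85.2
```

```bash
cat >> h.py <<'E'
def shot(tag):
    o={}
    for n in("scene","top"):
        o[n]=capture(n)["pixels"][:,:,::-1].copy();cv2.imwrite(f"pics/{n}_{tag}.png",o[n])
    return o
def fit(a,b,name):
    h=min(a.shape[0],b.shape[0]); a=cv2.resize(a,(400,int(a.shape[0]*400/a.shape[1])));b=cv2.resize(b,(400,int(b.shape[0]*400/b.shape[1])))
    H=max(a.shape[0],b.shape[0]);c=np.zeros((H,800,3),np.uint8);c[:a.shape[0],:400]=a;c[:b.shape[0],400:]=b;cv2.imwrite(f"pics/{name}.png",c)
E
python3 - <<'E'
from h import *
plan([489.5,43,55],69.8)
o=shot("1");crop(o["scene"],235,140,80,80,10,"s1");fit(o["scene"],o["top"],"b1")
print(proj("scene",[get_state()["tcp_pos"]]),proj("top",[get_state()["tcp_pos"]]))
E
```

```text
tcp [489.5  42.5 150.8] yaw 69.79 tilt 0.04 dist 95.8 w 85.2
scaled [0.0005 0.0009 0.1917] turn -0.0003 j [ 0.42  0.24 -0.43  0.   -0.9  -2.34]
[[276.26142511 160.65503125]] [[258.83390894 208.37635095]]
```

View pics/s1.png

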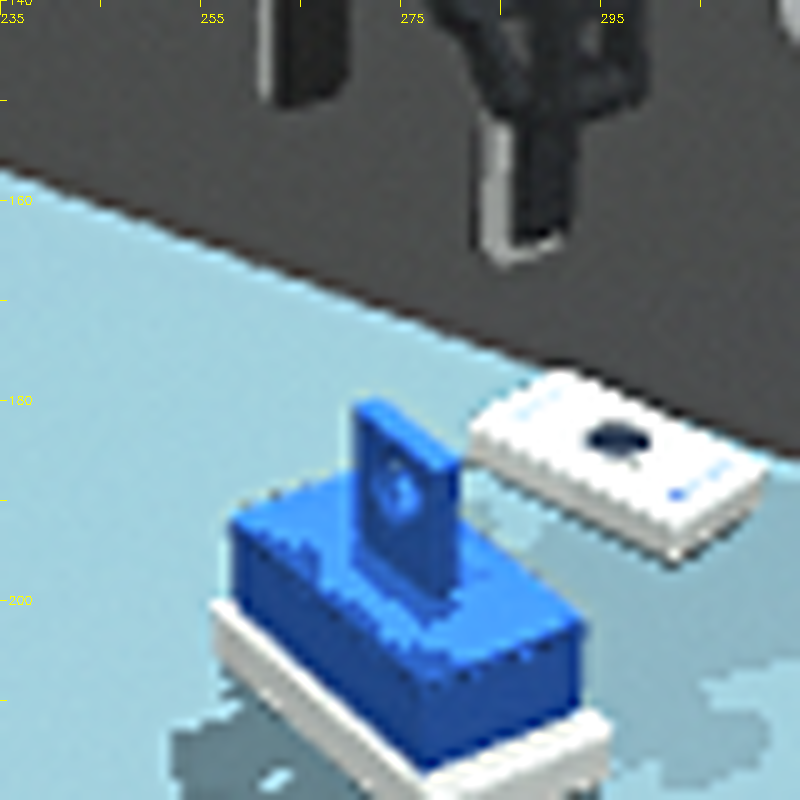

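View pics/b1.png

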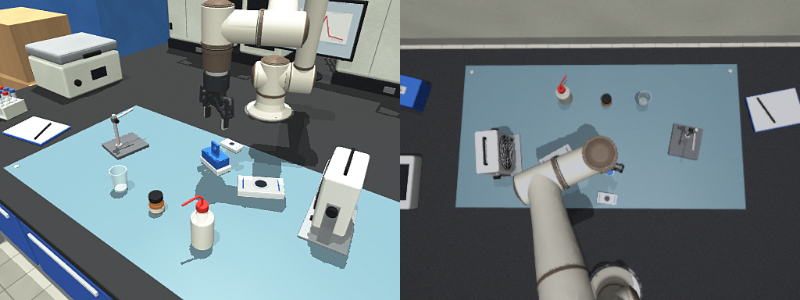

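Run:
```python
from h import *
print(proj("scene",[[489.5,43,88],[489.5,43,72],[492,43,88],[489.5,45,88]]))
```

```text
[[275.89111532 182.49769083]
 [275.76982692 187.80195606]
 [275.32592784 182.92458581]
 [276.54227498 182.74949028]]
```

Run:
```python
from h import *
plan([491,43,55],69.8)
```

```text
tcp [489.6  42.7 151. ] yaw 69.8 tilt 0.07 dist 96.0 w 85.2
scaled [-0.0022  0.0013  0.192 ] turn -0.0001 j [ 0.42  0.24 -0.43  0.   -0.9  -2.34]
```

{"name": "step_arm", "arguments": {"increments": [[[-0.002,0.001,0.06,0,0],[-0.002,0.001,0.12,0,0],[-0.002,0.001,0.17,0,0],[-0.002,0.001,0.192,0,0],[-0.002,0.001,0.192,0,0],[-0.002,0.001,0.192,0,0.3],[-0.002,0.001,0.192,0,0.45],[-0.002,0.001,0.192,0,0.55],[-0.002,0.001,0.192,0,0.7],[-0.002,0.001,0.192,0,0.85],[-0.002,0.001,0.192,0,1],[-0.002,0.001,0.192,0,1],[-0.002,0.001,0.192,0,1]]], "squeeze": 40}}

```text
time: 4.08
tcp_pos: [491.2, 44.0, 55.0]
tool_rot: [0.0, 0.174, 0.985, 0.0]
force: [-1.7, -0.4, 5.1]
gripper_width: 35.4
```

Run:
```python
from h import *
o=shot("2");crop(o["scene"],235,140,80,80,10,"s2")
plan([491,43,155],69.8)
```

```text
tcp [491.2  44.   55. ] yaw 69.93 tilt 0.05 dist 100.0 w 35.3
scaled [-0.0005 -0.002  -0.1999] turn 0.0044 j [ 0.42  0.38 -0.53  0.   -0.66 -2.34]
```

View pics/s2.png

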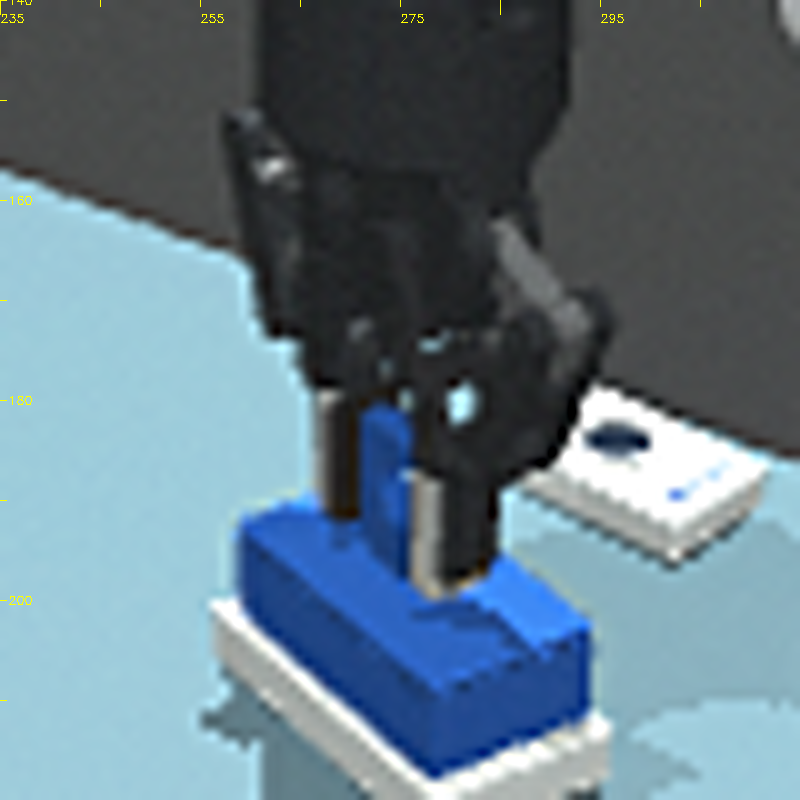

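{"name": "step_arm", "arguments": {"increments": [[[0,0,-0.01,0,1],[0,0,-0.03,0,1],[0,0,-0.06,0,1],[0,0,-0.1,0,1],[0,0,-0.15,0,1],[0,0,-0.2,0,1],[0,0,-0.22,0,1],[0,0,-0.22,0,1],[0,0,-0.22,0,1]]]}}

```text
time: 5.3
tcp_pos: [490.1, 43.8, 163.3]
tool_rot: [-0.001, 0.175, 0.985, -0.0]
force: [-0.5, 0.5, -0.7]
gripper_width: 35.2
```

Run:
```python
from h import *
o=shot("3");crop(o["scene"],235,120,90,100,8,"s3")
plan([475,-269,165],78.5)
```

```text
tcp [490.2  43.8 163.2] yaw 69.9 tilt 0.13 dist 313.2 w 35.0
scaled [-0.1865 -0.5979 -0.003 ] turn -0.3003 j [ 0.42  0.23 -0.41 -0.   -0.94 -2.34]
```

View pics/s3.png

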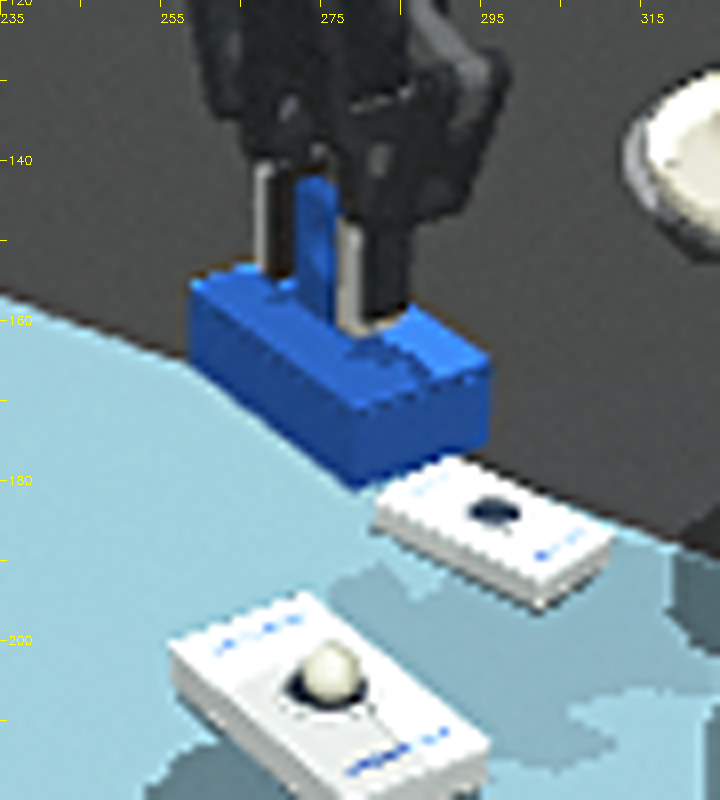

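Run:
```python
from h import *
plan([495,-273,140],78.5)
```

```text
tcp [490.2  43.8 163.2] yaw 69.9 tilt 0.13 dist 317.7 w 35.0
scaled [-0.2269 -0.5916  0.0469] turn -0.3003 j [ 0.42  0.23 -0.41 -0.   -0.94 -2.34]
```

{"name": "step_arm", "arguments": {"increments": [[[-0.01,-0.03,0,0,1],[-0.03,-0.09,0,-0.05,1],[-0.06,-0.16,0,-0.1,1],[-0.1,-0.25,0.01,-0.15,1],[-0.13,-0.34,0.02,-0.2,1],[-0.165,-0.43,0.03,-0.25,1],[-0.195,-0.51,0.04,-0.3,1],[-0.215,-0.56,0.047,-0.3,1],[-0.225,-0.585,0.047,-0.3,1],[-0.227,-0.592,0.047,-0.3,1],[-0.227,-0.592,0.047,-0.3,1],[-0.227,-0.592,0.047,-0.3,1]]]}}

```text
time: 6.9
tcp_pos: [495.8, -272.2, 141.1]
tool_rot: [0.0, 0.1, 0.995, 0.0]
force: [0.4, 1.0, -1.3]
gripper_width: 35.6
```

Run:
```python
from h import *
plan([498,-273.6,128.7],78.5)
o=shot("4");crop(o["scene"],130,110,80,75,10,"s4");crop(o["top"],320,150,75,75,10,"t4")
```

```text
tcp [ 495.8 -272.2  141.1] yaw 78.57 tilt 0.01 dist 12.6 w 35.6
scaled [-0.0048 -0.0019  0.0247] turn 0.0026 j [-0.22  0.37 -0.27 -0.   -0.94 -1.55]
```

View pics/s4.png

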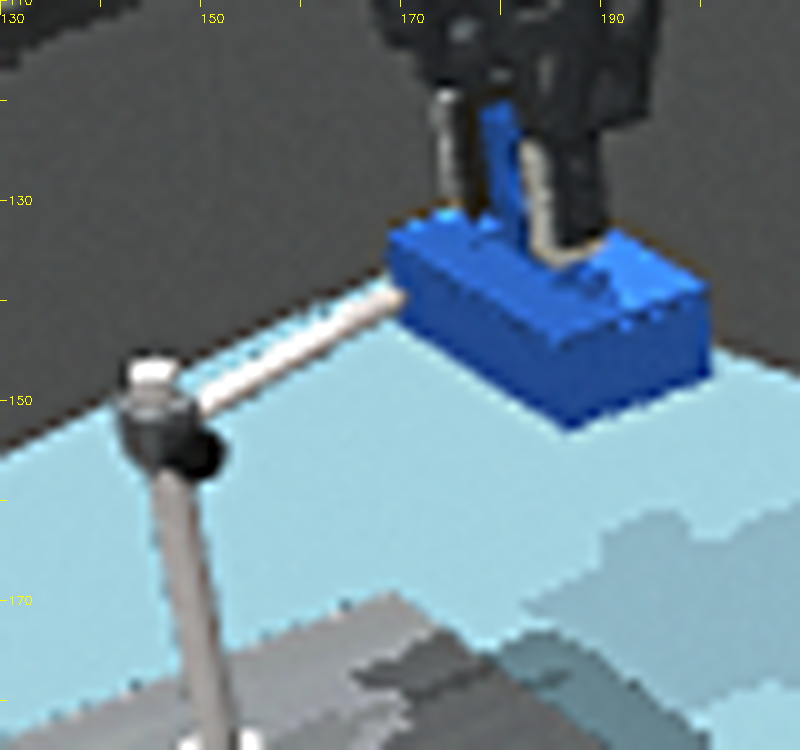

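View pics/t4.png

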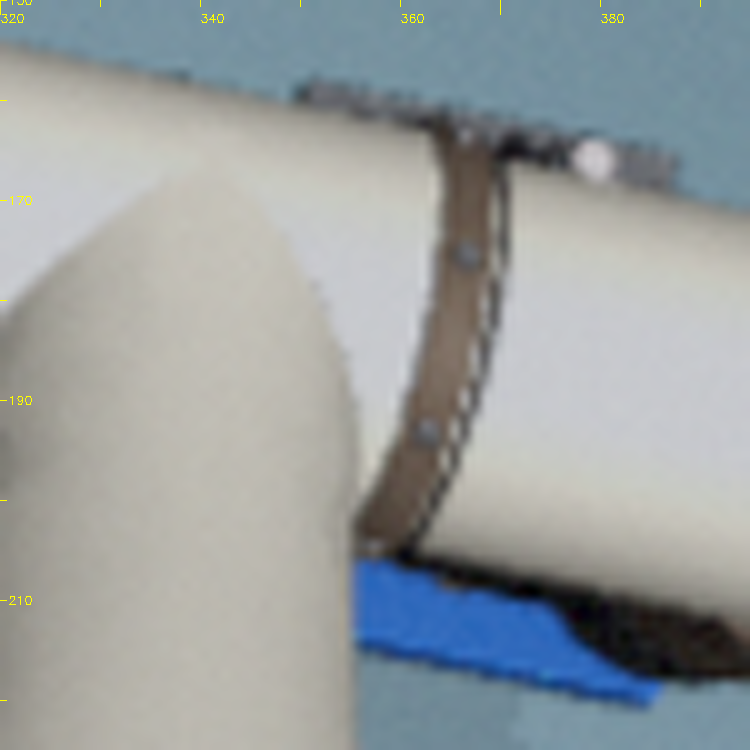

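Run:
```python
from h import *
# cover pose unknown x offset dx (tool x), scene bias
E=np.array([495.8,-272.2]);a=np.radians(78.57-90)
for z,l in((134.1,"top"),(104.1,"bot")):
    P=boxpts((E[0],E[1],a),25,45,z);print(l,proj("scene",P).round(1))
u=np.array([np.cos(a)*.978,np.sin(a)*.978,-.208])
m=np.array([574.7,-289.2,129])
print("peg tip,near rod, ",proj("scene",[m-35*u,m+26*u,m]).round(1), "rodtop",proj("scene",[m+38*u*[1,1,0]+[0,0,11]]).round(1))
print(proj("top",[m-35*u,m+26*u,m]).round(1),proj("top",[m+38*u*[1,1,0]+[0,0,11]]).round(1))
```

```text
top [[182.6 127.1]
 [167.7 132. ]
 [185.  142.4]
 [200.2 137.1]]
bot [[183.7 136.3]
 [169.1 141.4]
 [186.2 152.2]
 [201.1 146.6]]
peg tip,near rod,  [[169.2 138.5]
 [150.6 149.3]
 [158.6 144.7]] rodtop [[145.6 145.2]]
[[374.6 190.8]
 [376.7 171.1]
 [375.8 179.4]] [[379.1 166.1]]
```

{"name": "step_arm", "arguments": {"increments": [[[-0.0048,-0.002,0.0125,0.003,1],[-0.0048,-0.002,0.0245,0.003,1],[-0.027,-0.002,0.029,0.003,1],[-0.05,-0.002,0.034,0.003,1],[-0.07,-0.002,0.038,0.003,1],[-0.07,-0.002,0.038,0.003,1],[-0.07,-0.002,0.038,0.003,1]]]}}

```text
time: 7.88
tcp_pos: [529.6, -280.9, 121.7]
tool_rot: [-0.0, 0.101, 0.995, 0.0]
force: [-0.9, 0.0, -1.5]
gripper_width: 35.4
```

Run:
```python
from h import *
u=np.array([np.cos(np.radians(-11.5))*.978,np.sin(np.radians(-11.5))*.978,-.208]);m=np.array([574.7,-289.2,129])
t=get_state()["tcp_pos"]+[0,0,17]-m;print("s",t@u,"perp",t-(t@u)*u)
plan(m-3*u-[0,0,17],78.5)
o=shot("5");crop(o["scene"],130,110,80,75,10,"s5");crop(o["top"],320,150,75,75,10,"t5")
```

```text
s -46.810526692626205 perp [-0.20006886 -0.84778188 -0.07038915]
tcp [ 529.6 -280.9  121.7] yaw 78.41 tilt 0.03 dist 43.8 w 35.4
scaled [-0.0858  0.0019  0.018 ] turn -0.0033 j [-0.22  0.44 -0.2  -0.   -0.93 -1.56]
```

View pics/s5.png

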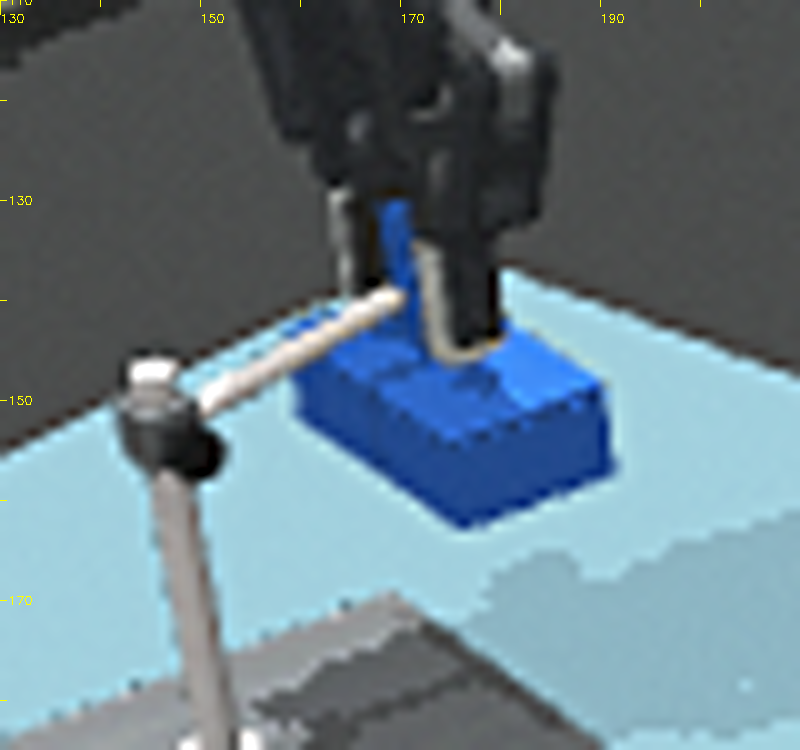

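Run:
```python
from h import *
E=np.array([529.6,-280.9]);a=np.radians(78.41-90)
for z,l in((121.7+17-24,"top"),(121.7+17-54,"bot")):
    P=boxpts((E[0],E[1],a),25,45,z);print(l,proj("scene",P).round(1))
print("tabtop",proj("scene",boxpts((E[0],E[1],a),4,18,121.7+33)).round(1),"eye",proj("scene",[[*E,138.7]]))
o=cv2.imread("pics/scene_5.png");crop(o,155,120,40,50,16,"s5z")
o=cv2.imread("pics/scene_4.png");crop(o,160,110,45,45,16,"s4z")
```

```text
top [[172.9 136.3]
 [157.6 141.5]
 [174.5 152.5]
 [190.  146.9]]
bot [[174.1 145.5]
 [159.2 150.8]
 [175.8 162.2]
 [191.1 156.4]]
tabtop [[169.7 128.7]
 [167.2 129.5]
 [174.  133.7]
 [176.6 132.8]] eye [[172.55928079 136.40291043]]
```

View pics/s5z.png

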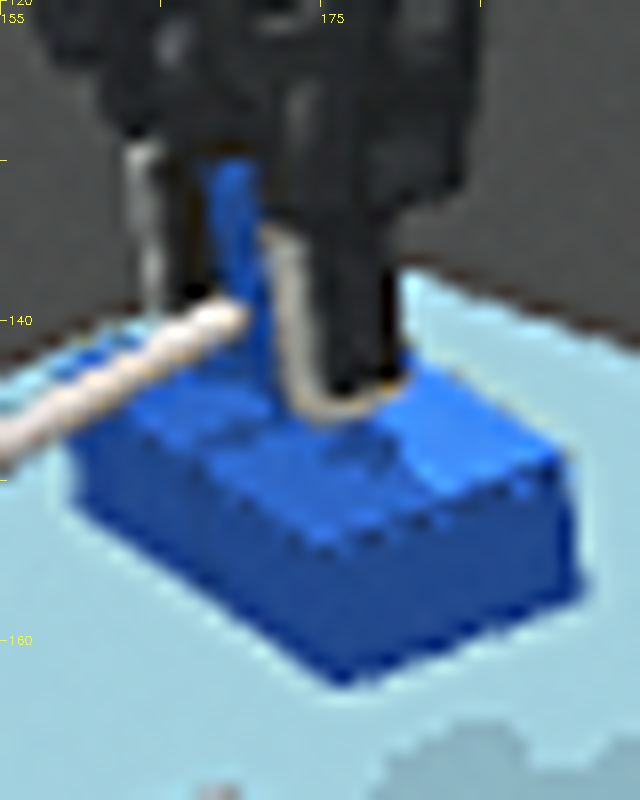

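{"name": "step_arm", "arguments": {"increments": [[[-0.01,0.002,0.002,0,1],[-0.02,0.002,0.004,0,1],[-0.03,0.002,0.006,0,1],[-0.04,0.002,0.0084,0,1],[-0.04,0.002,0.0084,0,1]]]}}

```text
time: 8.6
tcp_pos: [549.9, -284.0, 117.3]
tool_rot: [-0.0, 0.101, 0.995, 0.0]
force: [0.6, 0.7, -2.1]
gripper_width: 35.3
```

Run:
```python
from h import *
u=np.array([np.cos(np.radians(-11.5))*.978,np.sin(np.radians(-11.5))*.978,-.208]);m=np.array([574.7,-289.2,129])
print(get_state()["force"],get_state()["moment"])
t=get_state()["tcp_pos"]+[0,0,17]-m;print("s",t@u,"perp",t-(t@u)*u)
plan(m-3*u-[0,0,17],78.5)
o=shot("6");crop(o["scene"],140,120,45,50,16,"s6z")
```

```text
[ 0.55232963  0.65612867 -2.06857021] [-0.01682004 -0.0508321   0.0299142 ]
s -25.84521247436832 perp [ 0.00522097  0.1539214  -0.08891963]
tcp [ 549.9 -284.   117.3] yaw 78.42 tilt 0.02 dist 22.8 w 35.3
scaled [-0.0447 -0.0002  0.0093] turn -0.0028 j [-0.22  0.47 -0.16 -0.   -0.94 -1.56]
```

View pics/s6z.png

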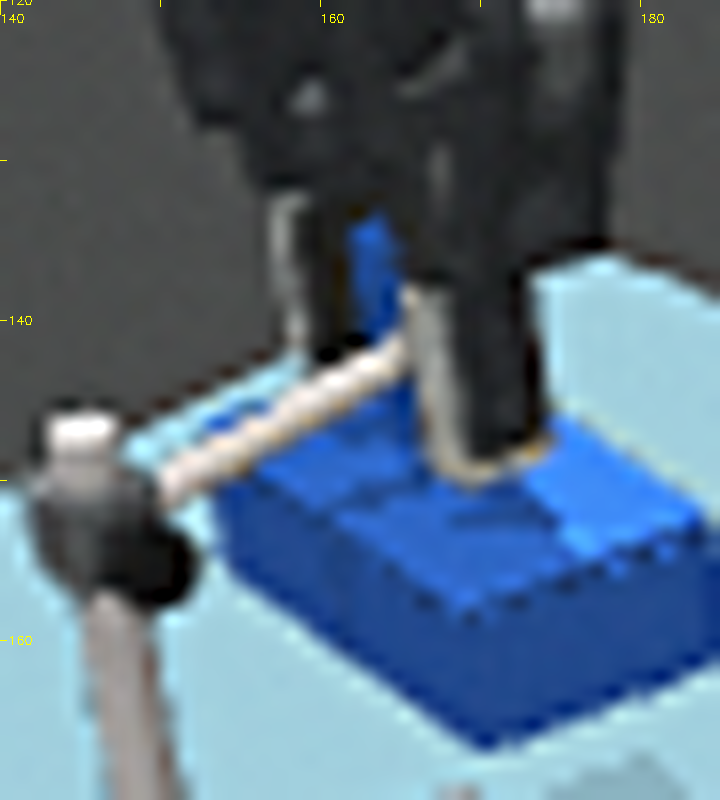

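{"name": "step_arm", "arguments": {"increments": [[[-0.01,0,0.002,0,1],[-0.02,0,0.004,0,1],[-0.03,0,0.006,0,1],[-0.038,0,0.008,0,1],[-0.038,0,0.011,0,1],[-0.038,0,0.014,0,1],[-0.038,0,0.017,0,1],[-0.038,0,0.017,0,1]]]}}

```text
time: 9.7
tcp_pos: [568.2, -287.8, 109.7]
tool_rot: [0.0, 0.101, 0.995, -0.0]
force: [-0.8, 0.3, 3.6]
gripper_width: 35.3
```

Run:
```python
from h import *
u=np.array([np.cos(np.radians(-11.5))*.978,np.sin(np.radians(-11.5))*.978,-.208]);m=np.array([574.7,-289.2,129])
t=get_state()["tcp_pos"]+[0,0,17]-m;print("s",t@u,"perp",t-(t@u)*u)
plan(m-3*u-[0,0,17],78.5)
o=shot("7");crop(o["scene"],140,120,45,50,16,"s7z")
```

```text
s -6.073230725150456 perp [-0.72925516  0.18037631 -3.52179453]
tcp [ 568.2 -287.8  109.7] yaw 78.42 tilt 0.02 dist 4.7 w 35.3
scaled [-0.0075 -0.0001 -0.0058] turn -0.0026 j [-0.22  0.51 -0.12  0.   -0.95 -1.56]
```

View pics/s7z.png

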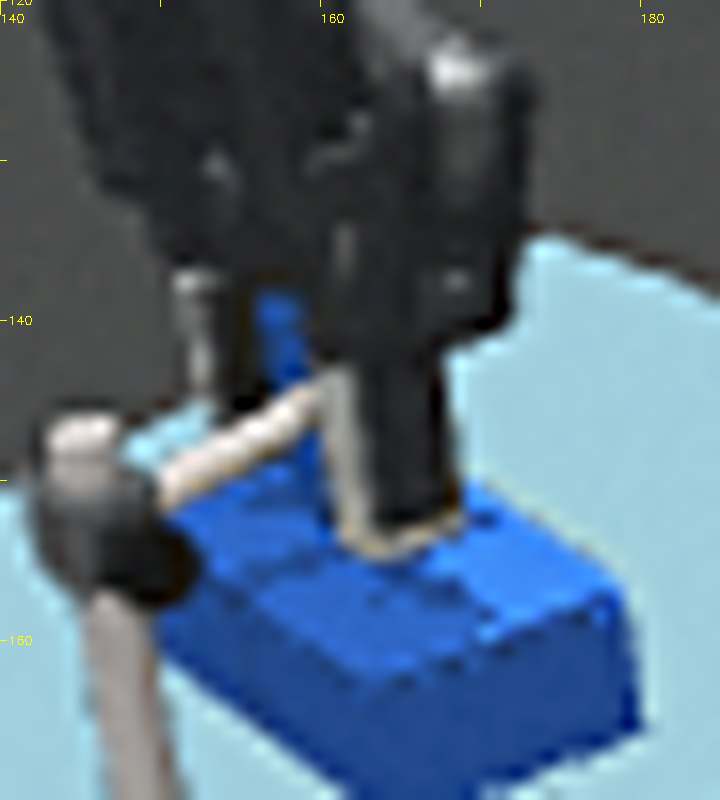

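{"name": "step_arm", "arguments": {"increments": [[[0,0,0,0,0.5],[0,0,0,0,0.4],[0,0,0,0,0.3],[0,0,0,0,0.2],[0,0,0,0,0.1],[0,0,0,0,0],[0,0,0,0,0],[0,0,0,0,0]]]}}

```text
time: 10.8
tcp_pos: [568.2, -287.8, 109.1]
tool_rot: [-0.0, 0.101, 0.995, -0.0]
force: [0.3, -0.1, 0.3]
gripper_width: 85.3
```

Run:
```python
from h import *
plan([560,-288,200],78.5)
o=shot("8");crop(o["scene"],130,110,60,65,12,"s8z")
```

```text
tcp [ 568.2 -287.8  109.1] yaw 78.41 tilt 0.0 dist 91.3 w 85.3
scaled [ 0.016  -0.0037 -0.1818] turn -0.003 j [-0.22  0.51 -0.12  0.   -0.94 -1.56]
```

View pics/s8z.png

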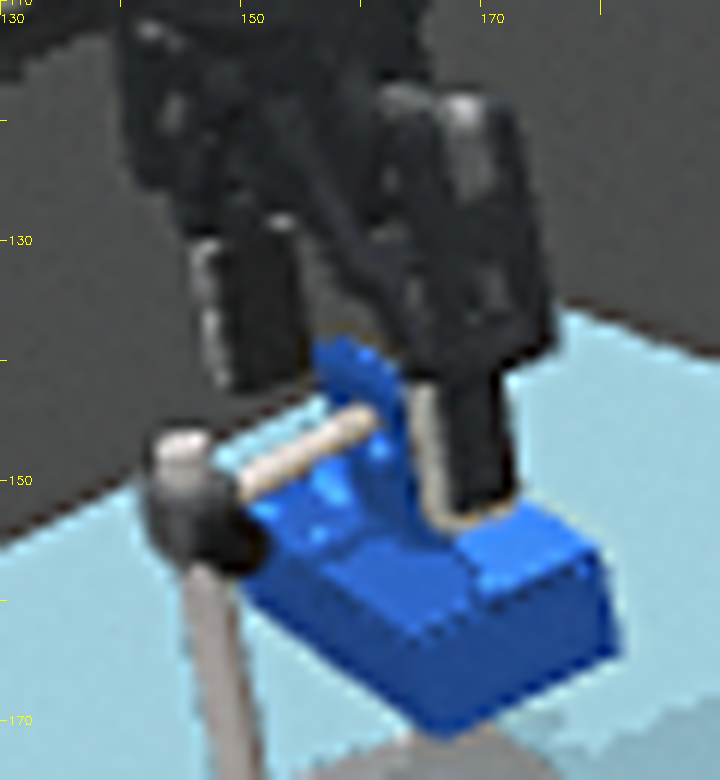

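{"name": "step_arm", "arguments": {"increments": [[[0,0,-0.03,0,0],[0,0,-0.08,0,0],[0,0,-0.16,0,0],[0,0,-0.24,0,0],[0,0,-0.24,0,0],[0,0,-0.24,0,0]]]}}

```text
time: 11.65
tcp_pos: [568.0, -287.6, 229.5]
tool_rot: [0.0, 0.101, 0.995, 0.0]
force: [0.8, -0.2, -1.0]
gripper_width: 85.3
```

Run:
```python
from h import *
plan([490,44,200],159.8)
o=shot("9");crop(o["scene"],130,110,60,65,12,"s9z");crop(o["scene"],235,170,80,60,10,"s9t")
```

```text
tcp [ 568.  -287.6  229.5] yaw 78.41 tilt 0.04 dist 341.9 w 85.3
scaled [0.2861 0.6183 0.0592] turn -2.8412 j [-0.22  0.41  0.04 -0.   -1.2  -1.56]
```

View pics/s9z.png

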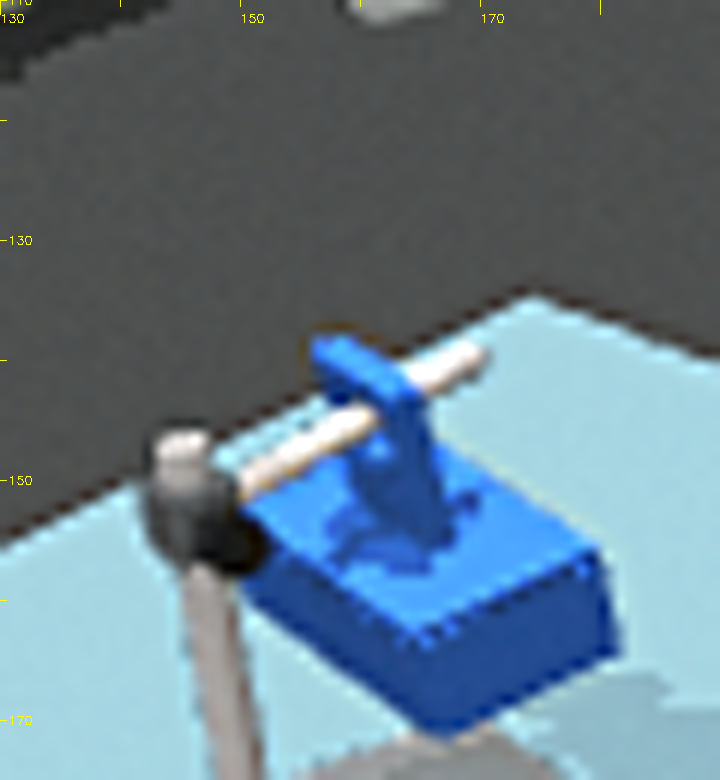

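View pics/s9t.png

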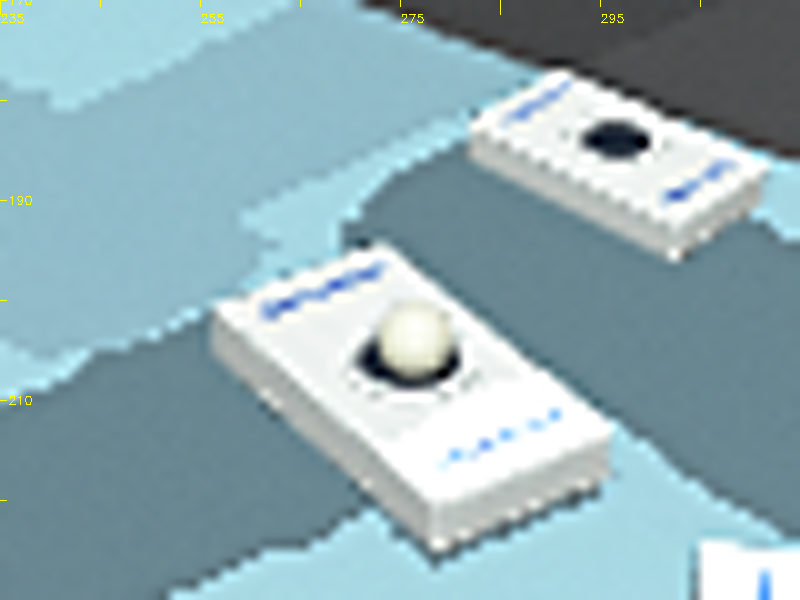

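Run:
```python
from h import *
C=[[235+(a+.5)/10-.5,170+(b+.5)/10-.5] for a,b in[(378,243),(213,305),(435,498),(612,430)]]
P=np.array([atz("scene",np.array(c)-[.2,.4],18)[:2] for c in C]);print(P,P.mean(0))
for i,j in((1,2),(0,3)): d=P[j]-P[i];print(np.degrees(np.arctan2(d[1],d[0])),np.linalg.norm(d))
o=cv2.imread("pics/top_9.png");crop(o,220,170,80,60,10,"t9t")
```

```text
[[450.00870066   4.77510081]
 [500.51245032 -13.62587586]
 [534.87699962  82.09111055]
 [484.53567193 102.43485606]] [492.48345563  43.91879789]
70.25072132197842 101.69888757993726
70.52928330674493 103.58349067699983
```

View pics/t9t.png

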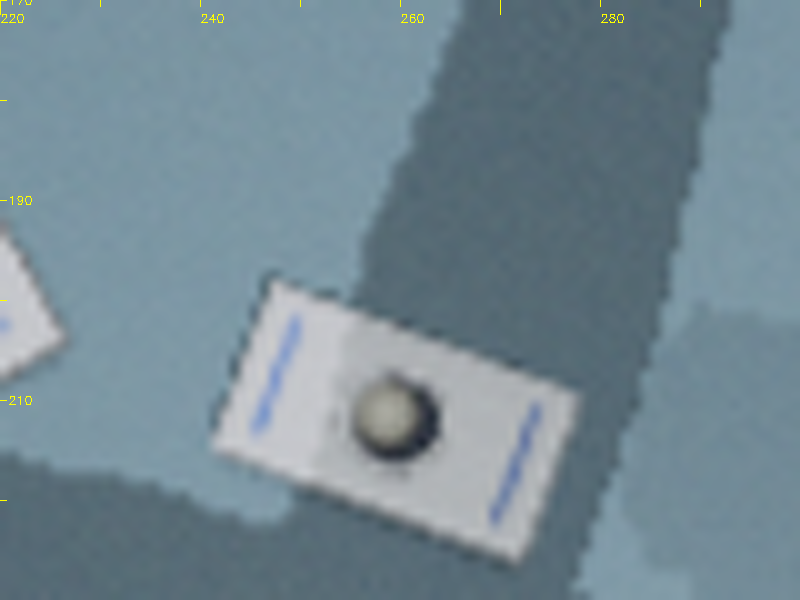

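Run:
```python
from h import *
C=[[220+(a+.5)/10-.5,170+(b+.5)/10-.5] for a,b in[(272,280),(580,395),(520,563),(213,450)]]
P=np.array([atz("top",np.array(c),18)[:2] for c in C]);print(P,P.mean(0))
for i,j in((1,0),(2,3)): d=P[j]-P[i];print(np.degrees(np.arctan2(d[1],d[0])),np.linalg.norm(d))
```

```text
[[532.77517417  83.66949524]
 [496.87664617 -13.24699547]
 [444.48735434   5.53622763]
 [479.22986794 101.68397746]] [488.34226066  44.41067621]
69.67502728720545 103.35139323326848
70.13292896514537 102.23224564239608
```

{"name": "step_arm", "arguments": {"increments": [[[0.03,0.06,0,-0.2,0],[0.06,0.12,0,-0.4,0],[0.09,0.18,0,-0.6,0],[0.11,0.24,0,-0.8,0],[0.13,0.3,0,-0.95,0],[0.13,0.3,0,-0.95,0],[0.13,0.3,0,-0.95,0]]]}}

```text
time: 12.62
tcp_pos: [534.6, -128.0, 228.6]
tool_rot: [-0.001, -0.136, 0.991, -0.0]
force: [-0.1, -0.1, 0.8]
gripper_width: 85.8
```

Run:
```python
from h import *
plan([490,44,180],160.1)
```

```text
tcp [ 534.6 -128.   228.6] yaw 105.61 tilt 0.07 dist 184.2 w 85.8
scaled [-0.0069  0.3554  0.0972] turn -1.9021 j [ 0.06  0.26 -0.18  0.   -1.13 -1.36]
```

{"name": "step_arm", "arguments": {"increments": [[[0,0.07,0.02,-0.2,0],[0,0.14,0.04,-0.4,0],[0,0.21,0.06,-0.6,0],[-0.005,0.28,0.08,-0.8,0],[-0.007,0.355,0.097,-0.95,0],[-0.007,0.355,0.097,-0.95,0],[-0.007,0.355,0.097,-0.95,0]]]}}

```text
time: 13.5
tcp_pos: [490.6, 43.4, 180.6]
tool_rot: [-0.0, -0.365, 0.931, -0.0]
force: [0.9, 0.0, -0.1]
gripper_width: 85.4
```

Run:
```python
from h import *
plan([490.2,44.1,110],160.1)
```

```text
tcp [490.6  43.4 180.6] yaw 132.77 tilt 0.02 dist 70.6 w 85.4
scaled [-0.0004  0.0016  0.1411] turn -0.9541 j [ 0.42  0.21 -0.39  0.   -0.98 -1.24]
```

{"name": "step_arm", "arguments": {"increments": [[[0,0.001,0.04,-0.2,0],[0,0.001,0.07,-0.4,0],[0,0.001,0.1,-0.6,0],[0,0.001,0.13,-0.8,0],[0,0.0015,0.141,-0.954,0],[0,0.0015,0.141,-0.954,0],[0,0.0015,0.141,-0.954,0]]]}}

```text
time: 14.38
tcp_pos: [490.3, 44.0, 110.5]
tool_rot: [0.0, -0.574, 0.819, -0.0]
force: [-0.2, -0.6, 1.0]
gripper_width: 85.7
```

Run:
```python
from h import *
plan([490.2,44.1,3],160.1)
o=shot("10");crop(o["scene"],235,150,80,80,9,"s10")
```

```text
tcp [490.3  44.  110.5] yaw 160.03 tilt 0.05 dist 107.5 w 85.7
scaled [0.     0.0003 0.215 ] turn -0.0023 j [ 0.42  0.29 -0.48  0.   -0.8  -0.77]
```

View pics/s10.png

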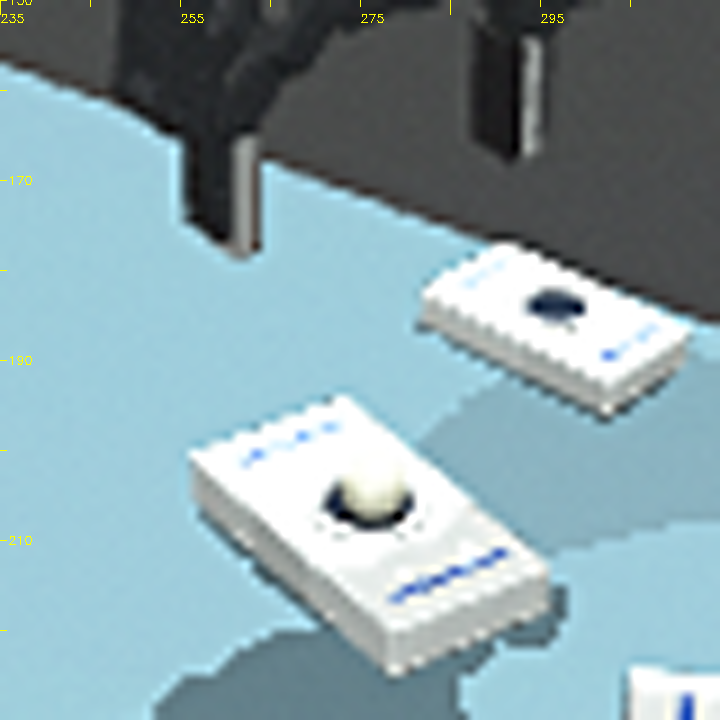

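Run:
```python
from h import *
def pt(tcp,yaw,ty,f,dz):
    a=np.radians(yaw);y=np.array([np.cos(a),np.sin(a)]);x=np.array([np.sin(a),-np.cos(a)])
    p=np.array(tcp[:2])+ty*y+f*x;return [p[0],p[1],tcp[2]+dz]
for dz in(0,3,6,9): print(dz,proj("scene",[pt([529.6,-280.9,121.7],78.41,18,11,dz),pt([529.6,-280.9,121.7],78.41,28,11,dz)]).round(1).tolist())
for dz in(6,9,13): print(dz,proj("scene",[pt([490.3,44,110.5],160.03,-42.5,-f,dz) for f in(11,-11)]+[pt([490.3,44,110.5],160.03,42.5,f,dz) for f in(11,-11)]).round(1).tolist())
```

```text
0 [[173.3, 145.3], [175.3, 146.5]]
3 [[173.2, 144.3], [175.1, 145.5]]
6 [[173.1, 143.3], [175.0, 144.6]]
9 [[172.9, 142.3], [174.9, 143.6]]
6 [[259.5, 176.1], [264.5, 180.0], [292.6, 170.1], [287.4, 166.5]]
9 [[259.5, 175.0], [264.5, 179.0], [292.6, 169.1], [287.4, 165.4]]
13 [[259.5, 173.6], [264.5, 177.6], [292.7, 167.7], [287.5, 164.1]]
```

{"name": "step_arm", "arguments": {"increments": [[[0,0,0.05,0,0],[0,0,0.1,0,0],[0,0,0.15,0,0],[0,0,0.19,0,0],[0,0,0.21,0,0],[0,0,0.221,0,0],[0,0,0.221,0,0],[0,0,0.221,0,0]]], "squeeze": 20}}

```text
time: 15.48
tcp_pos: [490.2, 44.8, 0.3]
tool_rot: [0.001, -0.575, 0.818, -0.0]
force: [0.2, -0.4, 0.6]
gripper_width: 85.2
```

Run:
```python
from h import *
plan([490.2,44.1,0],160.1)
o=shot("11");crop(o["scene"],235,150,80,80,9,"s11")
```

```text
tcp [4.902e+02 4.480e+01 3.000e-01] yaw 160.18 tilt 0.08 dist 0.8 w 85.2
scaled [ 0.0013 -0.0005  0.0005] turn 0.0028 j [ 0.42  0.47 -0.58  0.   -0.52 -0.77]
```

View pics/s11.png

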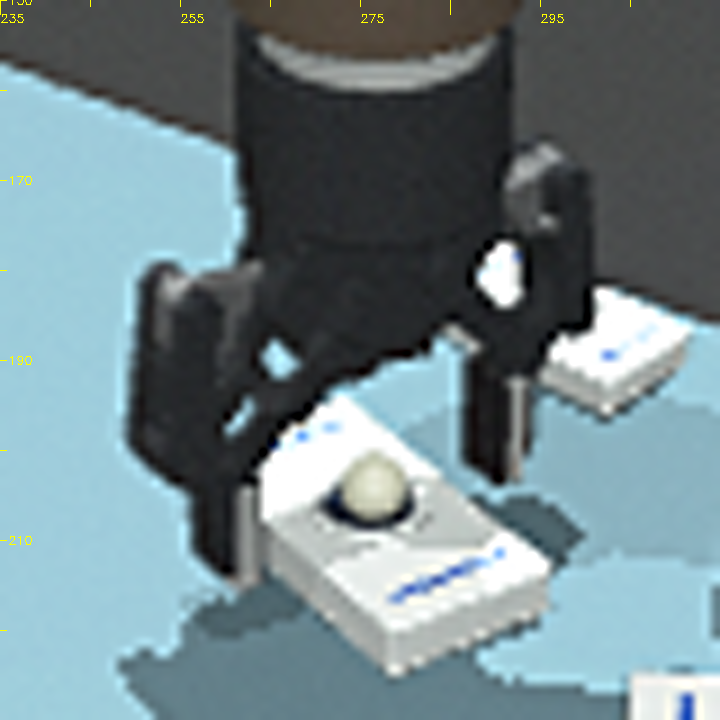

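Fingers straddle the tray, with the ball at about (276,204) still in the pocket. Now I'll close gently.

{"name": "step_arm", "arguments": {"increments": [[[0,0,0,0,0.06],[0,0,0,0,0.12],[0,0,0,0,0.17],[0,0,0,0,0.21],[0,0,0,0,0.24],[0,0,0,0,0.26],[0,0,0,0,0.28],[0,0,0,0,0.3],[0,0,0,0,0.32],[0,0,0,0,0.34],[0,0,0,0,0.36],[0,0,0,0,0.38],[0,0,0,0,0.41],[0,0,0,0,0.44],[0,0,0,0,0.5],[0,0,0,0,0.5]]]}}

```text
time: 17.58
tcp_pos: [489.3, 44.5, -0.3]
tool_rot: [-0.0, -0.575, 0.818, 0.0]
force: [-3.4, 1.6, 4.4]
gripper_width: 55.5
```

Run:
```python
from h import *
plan([490.2,44.1,0],160.1)
o=shot("12");crop(o["scene"],235,150,80,80,9,"s12")
```

```text
tcp [ 4.893e+02  4.450e+01 -3.000e-01] yaw 160.17 tilt 0.05 dist 1.0 w 55.5
scaled [ 0.0002 -0.002  -0.0006] turn 0.0026 j [ 0.42  0.47 -0.58 -0.   -0.52 -0.77]
```

View pics/s12.png

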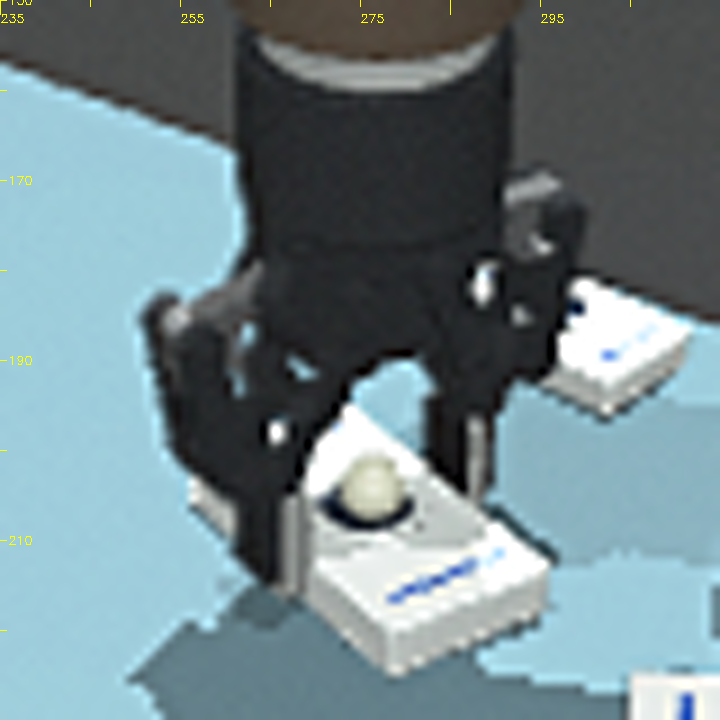

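{"name": "step_arm", "arguments": {"increments": [[[0,0,0,0,0.6],[0,0,0,0,0.7],[0,0,-0.002,0,0.7],[0,0,-0.005,0,0.7],[0,0,-0.01,0,0.7],[0,0,-0.016,0,0.7],[0,0,-0.023,0,0.7],[0,0,-0.03,0,0.7],[0,0,-0.035,0,0.7],[0,0,-0.038,0,0.7],[0,0,-0.04,0,0.7],[0,0,-0.04,0,0.7]]], "squeeze": 60}}

```text
time: 19.18
tcp_pos: [489.7, 44.6, 19.6]
tool_rot: [-0.0, -0.575, 0.818, 0.0]
force: [0.1, -0.3, -1.5]
gripper_width: 54.7
```

Run:
```python
from h import *
plan([490.2,44.1,100],160.1)
o=shot("13");crop(o["scene"],235,140,80,80,9,"s13")
```

```text
tcp [489.7  44.6  19.6] yaw 160.18 tilt 0.0 dist 80.4 w 54.7
scaled [ 0.0006 -0.0013 -0.1608] turn 0.0027 j [ 0.42  0.44 -0.57 -0.   -0.57 -0.77]
```

View pics/s13.png

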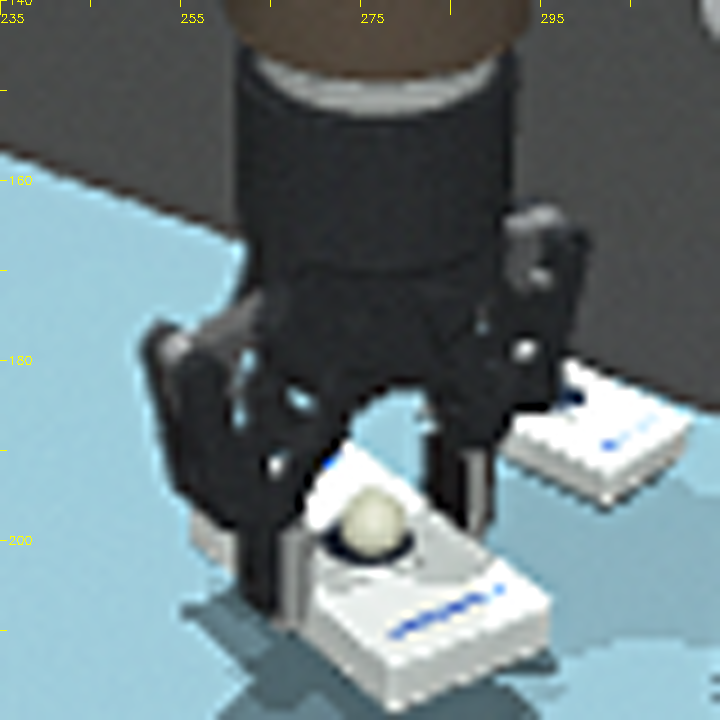

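{"name": "step_arm", "arguments": {"increments": [[[0,0,-0.004,0,0.7],[0,0,-0.012,0,0.7],[0,0,-0.024,0,0.7],[0,0,-0.04,0,0.7],[0,0,-0.056,0,0.7],[0,0,-0.072,0,0.7],[0,0,-0.088,0,0.7],[0,0,-0.104,0,0.7],[0,0,-0.118,0,0.7],[0,0,-0.13,0,0.7],[0,0,-0.138,0,0.7],[0,0,-0.143,0,0.7],[0,0,-0.145,0,0.7],[0,0,-0.145,0,0.7]]]}}

```text
time: 21.02
tcp_pos: [489.6, 44.6, 92.0]
tool_rot: [-0.0, -0.575, 0.818, 0.0]
force: [-0.1, 0.6, -1.8]
gripper_width: 54.6
```

Run:
```python
from h import *
plan([541,250,92],160.1)
```

```text
tcp [489.6  44.6  92. ] yaw 160.17 tilt 0.02 dist 211.8 w 54.6
scaled [-4.214e-01  4.260e-02 -1.000e-04] turn 0.0026 j [ 0.42  0.32 -0.5  -0.   -0.75 -0.77]
```

{"name": "step_arm", "arguments": {"increments": [[[-0.0025,0.0003,0,0,0.7],[-0.0093,0.0009,0,0,0.7],[-0.0202,0.002,0,0,0.7],[-0.0358,0.0036,0,0,0.7],[-0.0569,0.0058,0,0,0.7],[-0.0822,0.0083,0,0,0.7],[-0.1117,0.0113,0,0,0.7],[-0.1433,0.0145,0,0,0.7],[-0.177,0.0179,0,0,0.7],[-0.2107,0.0213,0,0,0.7],[-0.2444,0.0247,0,0,0.7],[-0.2781,0.0281,0,0,0.7],[-0.3097,0.0313,0,0,0.7],[-0.3392,0.0343,0,0,0.7],[-0.3645,0.0368,0,0,0.7],[-0.3856,0.039,0,0,0.7],[-0.4012,0.0406,0,0,0.7],[-0.4121,0.0417,0,0,0.7],[-0.4189,0.0423,0,0,0.7],[-0.4214,0.0426,0,0,0.7]]]}}

```text
time: 23.52
tcp_pos: [541.1, 250.1, 92.1]
tool_rot: [-0.0, -0.575, 0.818, 0.0]
force: [0.6, 0.4, -0.8]
gripper_width: 54.5
```

{"name": "step_arm", "arguments": {"increments": [[[0,0,0,0,0.7],[0,0,0,0,0.7],[0,0,0,0,0.7],[0,0,0,0,0.7]]]}}

```text
time: 24.02
tcp_pos: [541.1, 250.0, 92.1]
tool_rot: [0.0, -0.575, 0.818, 0.0]
force: [-0.6, -0.5, -1.9]
gripper_width: 54.7
```

Run:
```python
from h import *
plan([541,250,92],160.1)
o=shot("14");crop(o["scene"],300,130,160,120,5,"s14");fit(o["scene"],o["top"],"b14");crop(o["top"],90,150,120,90,6,"t14")
```

```text
tcp [541.1 250.   92.1] yaw 160.17 tilt 0.0 dist 0.2 w 54.7
scaled [0.     0.0003 0.0003] turn 0.0023 j [ 0.7   0.47 -0.24 -0.   -0.86 -1.05]
```

View pics/s14.png

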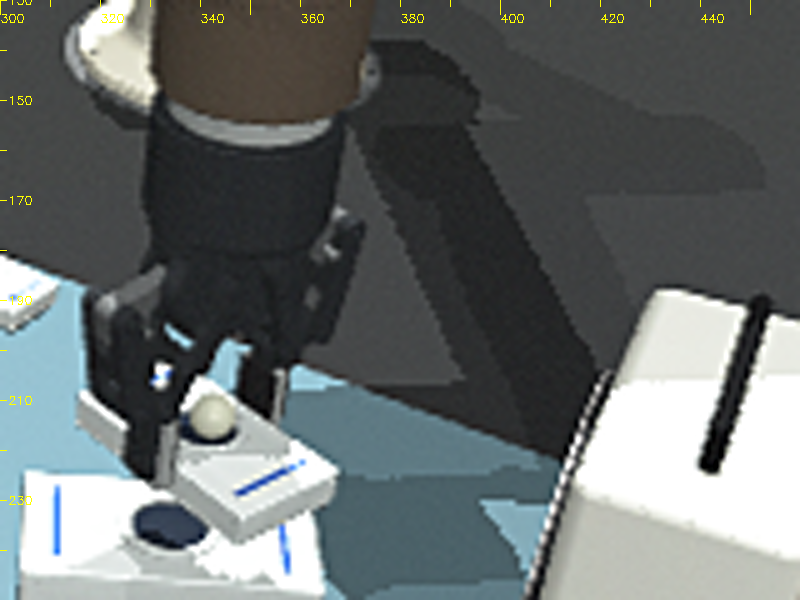

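View pics/t14.png

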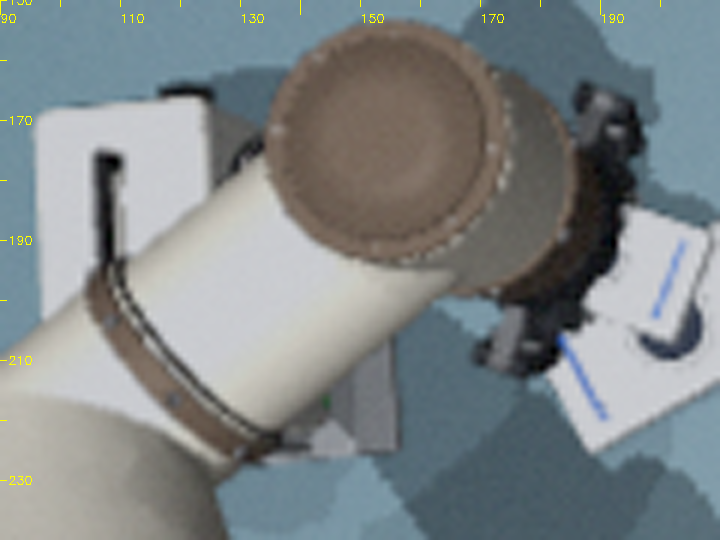

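View pics/b14.png

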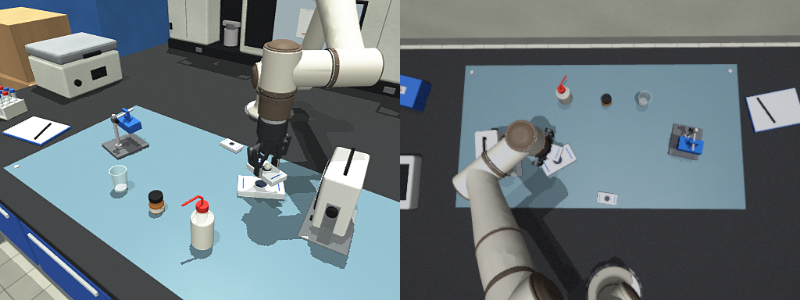

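Run:
```python
from h import *
print(proj("scene",[[541.1,250,120.3]]))
g=np.array([528,400,120.]);x=np.array([-.093,.9957,0]);x/=np.linalg.norm(x)
d=np.array([541.1,250,120.3])-g;print("grille frame x",d@x,"y",d@[-x[1],x[0],0])
o=cv2.imread("pics/scene_14.png");crop(o,130,110,60,65,9,"s14c");crop(o,320,190,60,50,10,"s14b")
print(get_state()["joint_vel"].round(4))
```

```text
[[341.98008341 210.8911535 ]]
grille frame x -150.5682191611694 y 0.9062994174421306
[-0.0001  0.0015  0.001  -0.0004  0.0001  0.0014]
```

View pics/s14c.png

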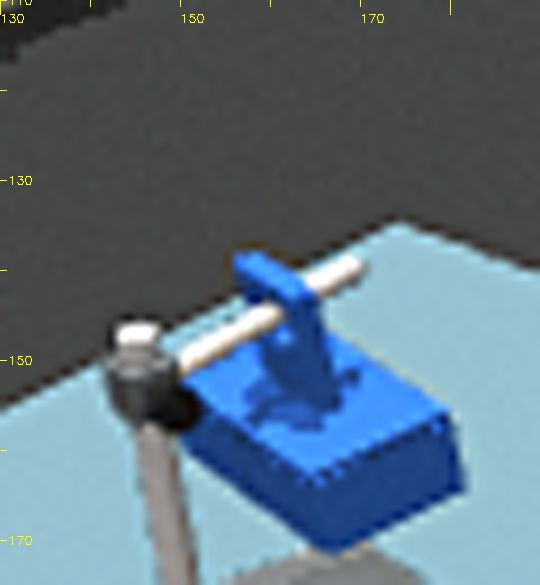

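View pics/s14b.png

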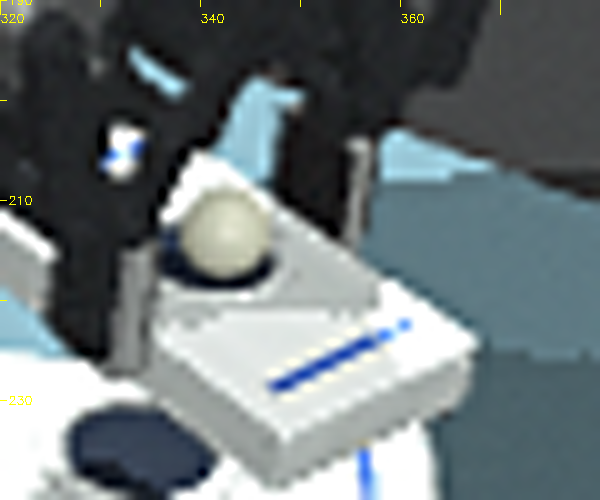

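Run:
```python
from h import *
for z in(92.3,110.3): print(proj("scene",boxpts((541.1,250,np.radians(70.17-90)),28,52,z)).round(1).tolist())
# tilt about jaw axis 5deg effect: +y end lower by 52*sin
print(proj("scene",boxpts((541.1,250,np.radians(70.17-90)),28,52,105.8)).round(1).tolist())
o=cv2.imread("pics/scene_14.png");crop(o,310,200,60,45,13,"s14d")
```

```text
[[333.9, 205.5], [315.2, 213.6], [348.0, 238.9], [367.3, 229.3]]
[[334.7, 199.1], [315.8, 207.1], [349.0, 232.1], [368.5, 222.6]]
[[334.5, 200.7], [315.6, 208.7], [348.8, 233.8], [368.2, 224.3]]
```

View pics/s14d.png

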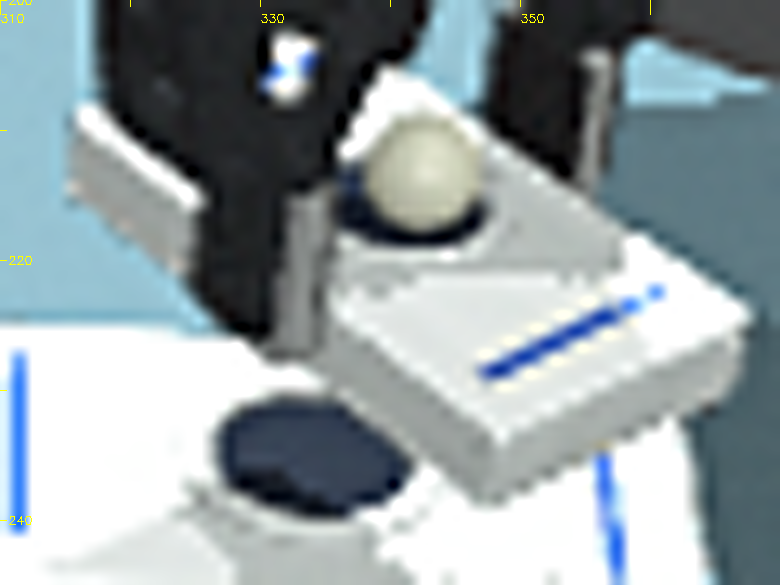

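```bash
python3 -c "
from bench import *
print(finish_job()); s=get_state();print(s['time'],s['tcp_pos'],s['gripper_width'])"
```

```text
the job is handed in; nothing more can be done
None
the job is handed in; nothing more can be done
```

The cover is hanging on the peg and the tray is being held about 15 cm in front of the blower's grille. I handed the job in at about 24 s; no verdict was reported.

**What I did:** I lifted the blue cover straight off the middle-sized tray by its tab. I threaded its eye onto the drying-stand peg, let go and backed away upwards. I then gripped the tray across its 56 mm width and carried it slowly to the blower.

**Last checks:**
- **Cover:** it was still hanging from the peg in the last picture.
- **Tray position:** the pocket was an estimated 151 mm before the grille, about 1 mm sideways and level with its middle. The grille's position is only good to about 10 mm, because the two cameras disagreed by that much at the blower.
- **Stillness and grip:** the arm was still, with the fingers holding the tray at 54.7 mm opening.
- **Ball:** it was in its pocket, a few millimetres off centre towards the blower end. It showed about 2 pixels lower in the picture than I predicted.
- **Tilt:** the tray's blower end looked about 1 to 2 degrees low. Some of that, and of the ball's offset, may be camera error; the limit is 7 degrees.
- **Bystanders:** the wash bottle, beaker and jar looked undisturbed.

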